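Set up the inverse-square-law plates on the optical bench

ROBOT

A 7-joint arm with a two-finger parallel gripper is mounted at the origin on a cart in front of the work surface, level with it; the furniture and walls round the work are solid. World frame = base frame: x ahead of the robot, y to its left, z up, the work surface at z = 0. Lengths are in mm, angles in degrees, forces in N, time in s.
With the tool pointing down it reaches from about 425 to 825 mm from the base axis. Payload 3.6 kg.
Tool frame: the origin (TCP) lies at the very end of the fingers, on their centre line; the grasp point (between the pads) lies 19 mm behind it; z points along the fingers, y is the line along which they close (so a half turn about z gives the same grasp; the last joint's range is limited). The gripper opens to 85 mm and grips with 20 to 120 N. Pads are 22 mm wide; open, the fingers measure 114 mm over their backs; the gripper's body (76 mm by 85 mm) begins 54 mm behind the grasp point. The pads swing forward as they close: fully open they stand 13 mm farther back than shut.
Start: joints at [-69.013, 35.231, -0.722, 81.555, 0.464, 63.22, -2.315], TCP at [248.77, 600.48, 231.297] pointing down, gripper open.
Joint ranges: [-178.69, 178.69], [-17.37, 117.87], [-77.05, 75.6], [15.02, 138.74], [-78.02, 258.01], [0.78, 113.62], [-162.83, 162.83]. Speed limits (degrees/s): [159.86, 159.86, 180, 180, 180, 180, 180].

INTERFACE

Orientations are given as [roll, pitch, yaw] about the fixed x, y, z axes, in that order (R = Rz(yaw) Ry(pitch) Rx(roll)).
In Python, from station import robot gives the robot as it stands. Calls block until the motion is done:
- robot.move_pose(position, orientation): joint-space move of the TCP to a pose.
- robot.move_straight(position, frame=None, max_speed=150, max_force=None): straight line of the TCP; frame=None keeps the orientation; max_speed is the mean speed in mm/s. With max_force (N) it stops when the force on the tool has changed by that much, and returns True; else False.
- robot.move_joints(angles): joint-space move.
- robot.grip(opening): opening from 0.0 (shut) to 1.0 (fully open); the grip force is fixed at half the most; returns when the fingers have stopped.
- robot.wait(seconds).
- robot.inverse_kinematics(position, orientation): joint angles nearest the present ones, or None.
- robot.capture(name): name is "side" or "top"; returns (picture, depth): 480x640x3 uint8, red, green, blue; 480x640 float32, mm along the optical axis (not along the pixel's ray), 0 where there is no reading.
- robot.camera_model(name): a dict with "K" (3x3 intrinsics, pixels), "k1" (the pictures are not rectified: a ray, as slopes to the right and down, at radius r is drawn at 1 + k1 r^2 times it, then the intrinsics apply), "xyz" and "orientation" of the camera in the world. Camera axes: x right, y down, z forward; pixel columns grow to the right and rows downward; lengths in mm; the calibration is good to about 2 mm. A picture is of the moment at which its call begins. camera_model takes no time and is no camera call.
A pose or a line that the arm cannot do raises robot.IKError and nothing moves.
- robot.sign_off(): hands the job in; it is judged then, once.
Readings, each from a call of its own:
- robot.get_time_s(): time.
- robot.get_joint_pos(): joint angles.
- robot.get_joint_velocities(): joint speeds.
- robot.get_effort(): joint torques, N m.
- robot.get_ee_pos(): TCP position.
- robot.get_ee_rot(): TCP orientation.
- robot.get_force(): force on the tool from outside, world axes, zero at the start.
- robot.get_ft_torque(): the same for the moment, N m.
- robot.get_finger_gap(): opening from 0.0 (shut) to 1.0 (fully open).
- robot.get_finger_force(): force on a finger pad.
Only numpy, scipy, OpenCV 4.12 (cv2) and the standard library are available. Lean on these libraries where they do the work, as an engineer would, in place of code of your own. Each camera call takes 0.05 s, during which the arm holds its last target. There are 200 camera calls.

TASK

Set up the optical bench to show the inverse-square law: stand the four square plates on the rail, one at each red pointer, in order of size from the smallest next to the lamp to the largest farthest from it, so that each just fills the shadow of the one before. Each saddle must sit fully down over the rail with its square facing the lamp (either face); set the plates down gently, without dropping or tipping any, and leave the glass measuring cylinder standing where it is.

Things in the scene. Friction and masses are not known exactly. Their poses are not given: they have to be found in the camera images.
- plate_1: loose white square, 16 x 16 mm, 9 thick, ruled in 1 cell, on an 8 mm stem in a grey saddle. Origin: centre of the saddle's underside; z up, y normal to the square (both faces alike), x along its width. Square's centre 100 mm above the origin, top edge 108. 0.15 to 0.3 kg; grip it across its 9 mm from above. Saddle (all four alike): 64 mm along x, 40 along y, 34 high; brass screw 11 mm out at +x
- plate_4: loose white square, 32 x 32 mm, 9 thick, ruled in 4 cells, on an 8 mm stem in a grey saddle. Origin: centre of the saddle's underside; z up, y normal to the square (both faces alike), x along its width. Square's centre 100 mm above the origin, top edge 116. 0.15 to 0.3 kg; grip it across its 9 mm from above. Groove under the saddle, along y: 20 mm deep, 28 wide at the ceiling, 45 at the mouth
- plate_9: loose white square, 48 x 48 mm, 9 thick, ruled in 9 cells, on an 8 mm stem in a grey saddle. Origin: centre of the saddle's underside; z up, y normal to the square (both faces alike), x along its width. Square's centre 100 mm above the origin, top edge 124. 0.15 to 0.3 kg; grip it across its 9 mm from above. Seated, the groove's ceiling rests on the rail's top: origin 10 mm above the table
- plate_16: loose white square, 64 x 64 mm, 9 thick, ruled in 16 cells, on an 8 mm stem in a grey saddle. Origin: centre of the saddle's underside; z up, y normal to the square (both faces alike), x along its width. Square's centre 100 mm above the origin, top edge 132. 0.15 to 0.3 kg; grip it across its 9 mm from above. Groove play when seated: about 2 mm a side
- pointer_a: red index pointer fixed at the rail's foot on the robot's side, marking one plate position; all four alike, not named in order. Origin: on the rail's centre line at table level; y along the rail, x across. Red tongue at x -53 to -33 mm, 14 wide, under 6 high. A plate stands at it when its saddle's origin is over this origin. Rail: fixed, 470 mm long, 30 high, 24 wide on top, 49 at its foot
- pointer_b: red index pointer fixed at the rail's foot on the robot's side, marking one plate position; all four alike, not named in order. Origin: on the rail's centre line at table level; y along the rail, x across. Red tongue at x -53 to -33 mm, 14 wide, under 6 high. A plate stands at it when its saddle's origin is over this origin. A saddle has 10 mm play a side where it first meets the rail's top
- pointer_c: red index pointer fixed at the rail's foot on the robot's side, marking one plate position; all four alike, not named in order. Origin: on the rail's centre line at table level; y along the rail, x across. Red tongue at x -53 to -33 mm, 14 wide, under 6 high. A plate stands at it when its saddle's origin is over this origin.
- pointer_d: red index pointer fixed at the rail's foot on the robot's side, marking one plate position; all four alike, not named in order. Origin: on the rail's centre line at table level; y along the rail, x across. Red tongue at x -53 to -33 mm, 14 wide, under 6 high. A plate stands at it when its saddle's origin is over this origin.
- lamp: pale yellow bulb, 21 mm, on a black saddle fixed near one end of the rail (either end). Origin: centre of the saddle's underside, on the rail's centre line, 10 mm above the table; y along the rail, z up; top 112 mm above the origin. Pointers about 80, 160, 240, 320 mm from it. At the rail's other end, 400 mm off, a framed pale viewing screen 76 mm square is fixed, top 148 mm above the table
- measuring_cylinder: small clear measuring cylinder standing on the table behind the rail, 136 mm high, barrel 18 mm, hexagonal foot 42 x 48 mm; origin at the centre of its underside, z up. Bystander: leave it standing

How it is judged (in metres and radians):
At the end, for the whole second after the job is handed in: Plates of 16, 32, 48, 64 mm first to fourth from the lamp (80 mm steps, within 25 mm), each within 11 mm of a pointer, seated (origin 6 to 14 mm above the table), tilt under 0.07 rad, normal within 0.1 rad of the rail, all at rest; measuring cylinder standing (horizontal distance between plate_1 and lamp between 0.055 and 0.105 m and (horizontal distance between plate_1 and pointer_a below 0.011 m or horizontal distance between plate_1 and pointer_b below 0.011 m or horizontal distance between plate_1 and pointer_c below 0.011 m or horizontal distance between plate_1 and pointer_d below 0.011 m) and height (world z) of plate_1 between 0.006 and 0.014 m and angle between each of plate_1, plate_4, plate_9, plate_16's own z axis and vertical below 0.07 rad and angle between the y axis of each of plate_1, plate_4, plate_9, plate_16 and the y axis of lamp, either way round below 0.1 rad and linear speed of each of plate_1, plate_4, plate_9, plate_16 below 0.02 m/s and horizontal distance between plate_4 and lamp between 0.135 and 0.185 m and (horizontal distance between plate_4 and pointer_a below 0.011 m or horizontal distance between plate_4 and pointer_b below 0.011 m or horizontal distance between plate_4 and pointer_c below 0.011 m or horizontal distance between plate_4 and pointer_d below 0.011 m) and height (world z) of plate_4 between 0.006 and 0.014 m and horizontal distance between plate_9 and lamp between 0.215 and 0.265 m and (horizontal distance between plate_9 and pointer_a below 0.011 m or horizontal distance between plate_9 and pointer_b below 0.011 m or horizontal distance between plate_9 and pointer_c below 0.011 m or horizontal distance between plate_9 and pointer_d below 0.011 m) and height (world z) of plate_9 between 0.006 and 0.014 m and horizontal distance between plate_16 and lamp between 0.295 and 0.345 m and (horizontal distance between plate_16 and pointer_a below 0.011 m or horizontal distance between plate_16 and pointer_b below 0.011 m or horizontal distance between plate_16 and pointer_c below 0.011 m or horizontal distance between plate_16 and pointer_d below 0.011 m) and height (world z) of plate_16 between 0.006 and 0.014 m and angle between measuring_cylinder's own z axis and vertical below 0.3 rad); the robot touches nothing.
It fails at once if the measuring cylinder is knocked over or pushed away (tilted over 0.4 rad or moved over 40 mm) (angle between measuring_cylinder's own z axis and vertical above 0.4 rad or distance of measuring_cylinder from where it was at the start of the episode above 0.04 m).
It fails at once if a plate is tipped over (over 0.7 rad) (angle between any of plate_1, plate_4, plate_9, plate_16's own z axis and vertical above 0.7 rad).
It fails at once if a plate is dropped or thrown (faster than 0.6 m/s while no finger touches it, about 18 mm of fall) ((linear speed of plate_1 above 0.6 m/s and contact force between the fingers and plate_1 below 0.05 N) or (linear speed of plate_4 above 0.6 m/s and contact force between the fingers and plate_4 below 0.05 N) or (linear speed of plate_9 above 0.6 m/s and contact force between the fingers and plate_9 below 0.05 N) or (linear speed of plate_16 above 0.6 m/s and contact force between the fingers and plate_16 below 0.05 N)).
It also fails if it takes over 99 s, if anything falls off the work surface, if the arm or the gripper's body presses on something with over 40 N, if the wrist force passes 120 N, or if a joint passes its speed limit or range.

## Working session

There is one attempt and no reset: what is moved stays moved. The work goes in short steps, each a Python script; the robot and the scene stay as the last script left them, time stands still between calls to the robot, and variables do not carry over. Pictures are saved under pics/ and viewed, at most 14 in all, crops included, and the job is handed in when it is done.

```bash
mkdir -p pics; ls
python3 - <<'E'
from station import robot
import cv2,numpy as np
for n in("top","side"):
    p,d=robot.capture(n); cv2.imwrite(f"pics/{n}0.png",p[:,:,::-1]); np.savez(f"{n}0.npz",p=p,d=d)
    print(n,robot.camera_model(n), (d>0).mean(), d[d>0].min(), d.max())
print(robot.get_time_s(),robot.get_ee_rot(),robot.get_force())
E
```

```text
pics
top {'K': array([[605.00118615,   0.        , 308.66259638],
       [  0.        , 605.00118615, 239.30529576],
       [  0.        ,   0.        ,   1.        ]]), 'k1': 0.0648963880814289, 'xyz': array([ 462.77357466,  116.54652893, 1131.58561166]), 'orientation': array([-172.91563971,   -0.48245686,  -89.75374368])} 0.9960970052083333 911.9504 2027.6172
side {'K': array([[514.02546343,   0.        , 322.96449989],
       [  0.        , 514.02546343, 231.70347926],
       [  0.        ,   0.        ,   1.        ]]), 'k1': 0.02104564029280546, 'xyz': array([ 803.83443079, -310.03383869,  758.44965917]), 'orientation': array([-145.83355807,    0.41491574,   25.46565261])} 0.995810546875 643.4935 2673.3596
0.1 [-1.79866737e+02  2.45028111e-03  1.57497991e+02] [-0.30842197 -0.08783563 -0.29403661]
```

View pics/top0.png

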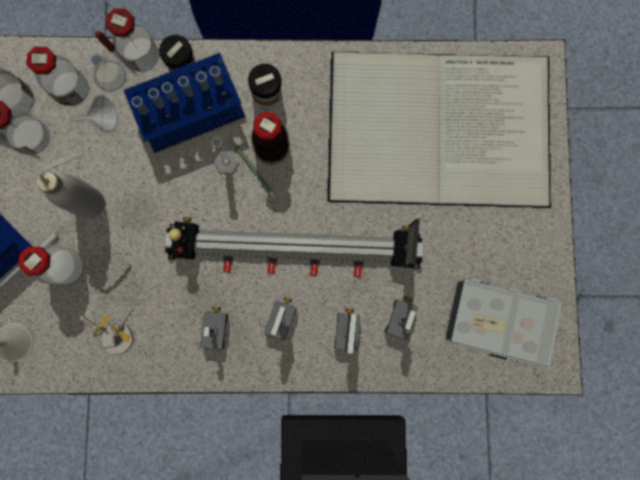

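View pics/side0.png

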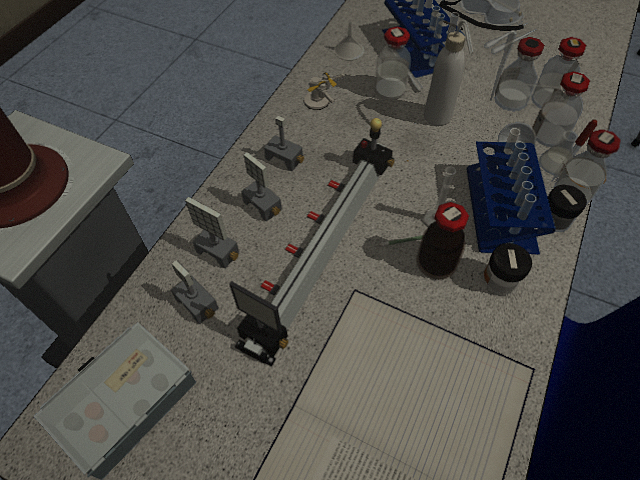

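```bash
cat > h.py <<'E'
import numpy as np,cv2
from scipy.spatial.transform import Rotation as R
from station import robot
def cam(n):
    m=robot.camera_model(n); return m['K'],m['k1'],np.array(m['xyz']),R.from_euler('xyz',m['orientation'],degrees=True).as_matrix()
def rays(n,uv):
    K,k,t,Rm=cam(n); uv=np.asarray(uv,float).reshape(-1,2)
    q=(uv-K[:2,2])/[K[0,0],K[1,1]]; s=q.copy()
    for _ in range(20): s=q/(1+k*(s**2).sum(1,keepdims=True))
    return t,np.c_[s,np.ones(len(s))],Rm
def onplane(n,uv,z):
    t,s,Rm=rays(n,uv); w=s@Rm.T; return t+w*((z-t[2])/w[:,2:])
def cloud(n,d):
    v,u=np.mgrid[:480,:640]; t,s,Rm=rays(n,np.c_[u.ravel(),v.ravel()])
    return (t+(s*d.reshape(-1,1))@Rm.T).reshape(480,640,3)
def project(n,P):
    K,k,t,Rm=cam(n); c=(np.asarray(P,float).reshape(-1,3)-t)@Rm; s=c[:,:2]/c[:,2:]
    s=s*(1+k*(s**2).sum(1,keepdims=True)); return s*[K[0,0],K[1,1]]+K[:2,2]
E
cat > meas.py <<'E'
from h import *
out=[]
for n in("top","side"):
    f=np.load(f"{n}0.npz"); p,d=f['p'],f['d']; c=cloud(n,d); hsv=cv2.cvtColor(p,cv2.COLOR_RGB2HSV)
    print(n,"table z",np.median(c[...,2][(c[...,2]>-30)&(c[...,2]<30)]))
    red=(((hsv[...,0]<8)|(hsv[...,0]>172))&(hsv[...,1]>150)&(hsv[...,2]>80)).astype(np.uint8)
    k,l,st,ce=cv2.connectedComponentsWithStats(red)
    for i in range(1,k):
        if 15<st[i,4]<150:
            P=c[l==i]; print("red",ce[i].round(1),st[i,4],onplane(n,ce[i],5).round(1)[0],np.median(P,0).round(1))
    # tall points (above 45 mm) on table
    hi=((c[...,2]>50)&(c[...,2]<160)&(c[...,0]>330)&(c[...,0]<720)&(c[...,1]>-160)&(c[...,1]<400)).astype(np.uint8)
    k,l,st,ce=cv2.connectedComponentsWithStats(hi)
    for i in range(1,k):
        if st[i,4]>12:
            P=c[l==i]; a=P[P[:,2]>70]
            if len(a)<5: continue
            r=cv2.minAreaRect(a[:,:2].astype(np.float32)); print("hi",ce[i].round(),st[i,4],"z",np.percentile(P[:,2],[5,99]).round(),"rect",np.round(r[0],1),np.round(r[1],1),round(r[2],1))
E
python3 meas.py
python3 - <<'E'
import cv2
t=cv2.imread('pics/top0.png');s=cv2.imread('pics/side0.png')
a=cv2.resize(t[205:360,150:440],(800,428),interpolation=cv2.INTER_CUBIC)
b=cv2.resize(s[100:370,140:410],(600,600),interpolation=cv2.INTER_CUBIC)
cv2.imwrite('pics/topc.png',a);cv2.imwrite('pics/sidec.png',b)
E
```

```text
top table z 0.703836917100034
red [  2.9 112.6] 119 [840.1 684.3   5. ] [794.6 615.6 141.2]
red [226.9 266.3] 50 [551.3 259.6   5. ] [551.9 259.6   3.5]
red [271. 268.] 44 [548.5 177.6   5. ] [548.5 177.7   3.4]
red [313.5 269.1] 50 [547.   98.4   5. ] [547.3  99.3   3.4]
red [357.2 271. ] 46 [543.8  17.    5. ] [543.9  17.8   3.9]
hi [411. 244.] 504 z [ 74. 150.] rect [583.  -65.7] [ 6.4 75.8] 84.0
hi [177. 236.] 168 z [ 52. 123.] rect [596.5 334.2] [19.  20.1] 2.9
hi [278. 320.] 187 z [ 93. 128.] rect [453.1 159.5] [ 9.5 47.4] 70.9
hi [408. 320.] 171 z [ 75. 119.] rect [455.1 -59.6] [10.2 31.9] 69.5
hi [350. 333.] 328 z [ 78. 135.] rect [432.7  38.4] [ 9.7 63.3] 83.9
hi [208. 331.] 76 z [ 62. 111.] rect [434.5 278.4] [ 9.2 15.2] 85.5
side table z 1.3625505613115365
red [398.6  34.8] 145 [498.5 737.    5. ] [558.  545.8 141.4]
red [575.5  45.8] 110 [883.8 866.6   5. ] [873.  650.4 141.2]
red [536.7  49.2] 24 [806.2 817.7   5. ] [805.8 613.7 141. ]
red [333.4 183.8] 44 [549.8 256.6   5. ] [550.  256.3   5.1]
red [312.9 215. ] 42 [546.9 174.5   5. ] [546.8 174.2   5. ]
red [291.4 248.2] 53 [544.4  94.7   5. ] [544.3  94.2   5. ]
red [268.5 283.3] 27 [541.7  17.5   5. ] [542.2  17.9   4.7]
red [265.9 286.9] 31 [541.2   9.7   5. ] [541.4   9.6   4.2]
hi [280. 127.] 153 z [ 57. 111.] rect [432.8 274.8] [18.  11.3] 2.8
hi [375. 133.] 284 z [ 51. 122.] rect [597.5 329.9] [18.7 18.3] 31.1
hi [256. 171.] 510 z [ 66. 126.] rect [451.5 155.7] [10.7 49.2] 71.3
hi [206. 218.] 908 z [ 71. 134.] rect [430.3  35.1] [11.3 65.4] 83.9
hi [183. 275.] 285 z [ 58. 119.] rect [452.9 -63.7] [ 9.8 33.9] 71.9
hi [256. 308.] 1230 z [ 71. 150.] rect [581.2 -69.7] [ 6.9 76. ] 84.0
```

View pics/topc.png

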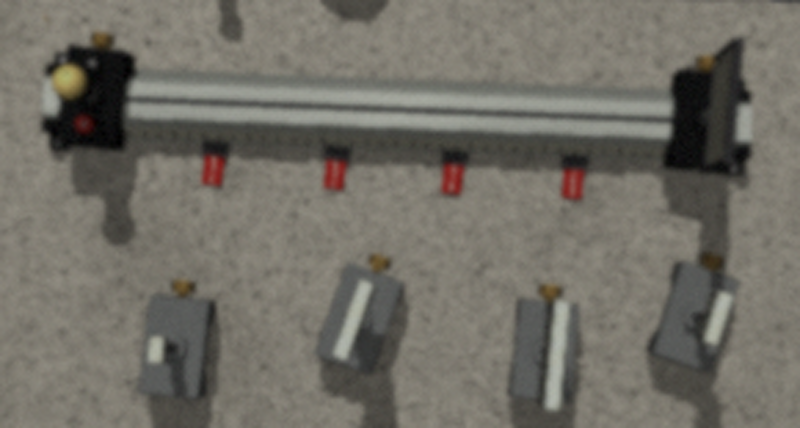

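View pics/sidec.png

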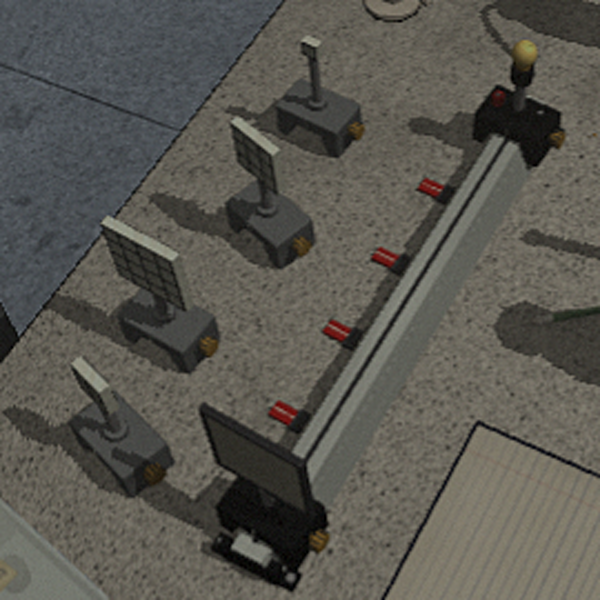

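```bash
cat > m2.py <<'E'
from h import *
pl={1:(433.6,276.6),9:(452.3,157.6),16:(431.5,36.7),4:(454,-61.6)}
for n in("top","side"):
    f=np.load(f"{n}0.npz"); p,d=f['p'],f['d']; c=cloud(n,d); P=c.reshape(-1,3)
    for k,(x,y) in pl.items():
        m=(abs(P[:,2]-35)<5)&(abs(P[:,0]-x)<50)&(abs(P[:,1]-y)<42)
        r=cv2.minAreaRect(P[m][:,:2].astype(np.float32)); print(n,k,m.sum(),np.round(r[0],1),np.round(r[1],1),round(r[2],1))
    m=(abs(P[:,2]-31)<4)&(abs(P[:,0]-592)<25)&(P[:,1]>-20)&(P[:,1]<290)
    x,y=P[m][:,0],P[m][:,1]; a=np.polyfit(y,x,1)
    print("rail slope deg",np.degrees(np.arctan(a[0])),"x at 257,14",np.polyval(a,[257,14]),m.sum())
    m=(P[:,2]>15)&(P[:,2]<145)&(P[:,0]>635)&(P[:,0]<760)&(P[:,1]>215)&(P[:,1]<300)
    if m.any(): print("cyl?",m.sum(),np.median(P[m],0),P[m].min(0),P[m].max(0))
print("cyl foot",onplane("top",[[231,203]],0),"top",onplane("top",[[227,160]],136),"side top",onplane("side",[[447,172]],136))
for k,q in {'1':[433,277,90],'16':[431,37,200],'t1':[594,257,200],'t4':[592,14,200]}.items():
  for yaw in(178,-2): print(k,yaw,robot.inverse_kinematics(q,[180,0,yaw]))
E
python3 m2.py
```

```text
top 1 679 [439.  278.1] [40.  71.5] 84.9
top 9 576 [458.2 157.9] [40.2 74.3] 70.7
top 16 466 [437.9  37.9] [40.1 73.9] 84.1
top 4 585 [459.1 -61.4] [41.3 72.1] 71.3
rail slope deg 1.9252399549751809 x at 257,14 [593.79972219 585.63141614] 2203
cyl? 220 [746.92629406 263.42147234 105.98928956] [741.35227518 256.81848603  15.68200783] [759.90002706 272.9440197  139.25610945]
side 1 499 [436.7 275.2] [43.1 74.5] 83.7
side 9 566 [456.2 154.1] [40.6 75.8] 70.6
side 16 620 [435.3  33.5] [40.6 76. ] 87.0
side 4 812 [457.8 -65.1] [40.5 75.1] 70.4
rail slope deg 2.0081536331923173 x at 257,14 [593.08357359 584.56320348] 2389
cyl? 360 [749.58672214 257.26370195 102.90898696] [741.09844663 252.19529753  15.07604096] [758.09165737 270.12564998 138.58878579]
cyl foot [[671.97148998 255.05092194   0.        ]] top [[720.06006007 246.46093478 136.        ]] side top [[746.65033673 256.10903301 136.        ]]
1 178 [-31.60873903  34.61579363  -5.1356838  112.55566503   5.34999054
  33.05046023  47.67285696]
1 -2 [-56.55085195  38.570577    33.45587877 113.32688341 -33.87682492
  38.07109233 -93.37041646]
16 178 [-10.3660257   18.7257898    3.37105062 118.01961104  -1.57744476
  43.29558728  81.97520185]
16 -2 [-40.41565971  23.67637625  45.43067937 118.8152075  -23.22715685
  46.50169724 -73.04455696]
t1 178 [-22.95517874  36.61892705  -4.14984448  84.33487308   2.8819811
  59.15011679  60.23322697]
t1 -2 [-47.00940619  41.63818518  40.25559797  85.21185754 -28.61256377
  63.70993052 -93.10042487]
t4 178 [-4.34828191 31.76816245  1.40083585 94.00986695 -0.90888994 54.23305507
 85.37402013]
t4 -2 [-28.19097526  37.21360882  41.95447723  94.79448526 -28.13860386
  59.01882597 -69.19893039]
```

```bash
cat > act.py <<'E'
from h import *
import sys
PL={1:(433.6,276.6,84.3,81),9:(452.0,157.6,70.8,90),16:(431.5,36.7,84.5,98),4:(453.7,-61.9,70.9,86)} # x,y,normal,tip z
RX=lambda y:593.5+(y-257)*8.4/243
TY={1:256.8,4:174.7,9:95.2,16:14.2}
def go(k,via=()):
    x,y,nrm,tz=PL[k]; o=[180,0,nrm+90]; top=tz+75
    robot.grip(0.55)
    robot.move_pose([x,y,top+20],o)
    robot.move_straight([x,y,tz],max_speed=80,max_force=15) and print("touched on approach",robot.get_ee_pos())
    robot.grip(0.0); print("gap",robot.get_finger_gap(),"F",robot.get_finger_force())
    robot.move_straight([x,y,tz+60],max_speed=80)
    print("gap lifted",robot.get_finger_gap(),"force",np.round(robot.get_force(),1))
    t=TY[k]; o2=[180,0,178]
    for v in via: robot.move_straight([v[0],v[1],tz+60],o2,max_speed=120)
    robot.move_straight([RX(t),t,tz+60],o2,max_speed=100)
    robot.wait(.3); capt(f"over{k}")
def capt(s):
    for n in("top","side"):
        p,d=robot.capture(n); cv2.imwrite(f"pics/{s}_{n}.png",p[:,:,::-1]); np.savez(f"{s}_{n}.npz",p=p,d=d)
def place(k):
    t=TY[k]; tz=PL[k][3]; x=RX(t)
    robot.move_straight([x,t,tz+24],max_speed=60)
    s=robot.move_straight([x,t,tz+6],max_speed=20,max_force=8)
    p=robot.get_ee_pos(); print("seat stop",s,np.round(p,1),"origin z ~",round(p[2]-tz,1),np.round(robot.get_force(),1))
    return p
def release(k):
    robot.grip(0.35); p=robot.get_ee_pos()
    robot.move_straight([p[0],p[1],p[2]+90],max_speed=80); robot.wait(.3); capt(f"done{k}"); print(robot.get_time_s())
E
python3 -c "
from act import *
go(1); p=place(1)
capt('seat1'); print(robot.get_time_s())"
```

```text
gap 0.09420581486418926 F 58.83595883846283
gap lifted 0.0953817211696718 force [ 0.4 -0.1 -3.4]
seat stop True [593.3 256.9  91.4] origin z ~ 10.4 [0.6 0.4 4.7]
8.3333
```

```bash
python3 -c "
from act import *
release(1); go(9); p=place(9); capt('seat9')"
python3 - <<'E'
import cv2,numpy as np
a=cv2.imread('pics/done1_side.png')[80:330,200:460];b=cv2.imread('pics/seat9_side.png')[80:330,200:460]
cv2.imwrite('pics/j1.png',cv2.resize(np.hstack([a,b]),(800,385),interpolation=cv2.INTER_CUBIC))
E
```

```text
10.3417
gap 0.09822207357847962 F 59.10509705543518
gap lifted 0.09487856865873501 force [-0.4 -0.6 -2.3]
seat stop True [587.8  95.2 100.4] origin z ~ 10.4 [-1.1  0.5  4.4]
```

View pics/j1.png

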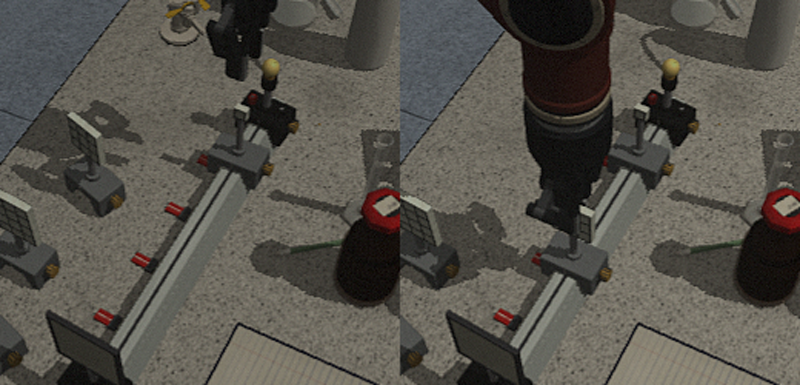

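Plate 1 stands seated at the first pointer (about 237,160 in the left half). Plate 9 is held in its seat at the third pointer (575,265 in the right half), and the cylinder hasn't moved.

```bash
python3 -c "
from act import *
release(9); go(16); p=place(16)
if 8<p[2]-98<12.5:
  release(16); go(4,via=[(455,60),(455,174.7)]); p=place(4); capt('seat4'); print(robot.get_time_s())
  if 8<p[2]-86<12.5: release(4); p=robot.get_ee_pos(); robot.move_straight([p[0],p[1],260]); robot.move_pose([440,330,260],[180,0,178]); robot.wait(.5); capt('end'); print(robot.get_time_s())
"
python3 - <<'E'
import cv2,numpy as np
a=cv2.imread('pics/end_side.png')[80:380,200:500];b=cv2.imread('pics/end_top.png')[110:350,150:450]
cv2.imwrite('pics/j2.png',np.hstack([cv2.resize(a,(400,400),interpolation=cv2.INTER_CUBIC),cv2.resize(b,(400,400),interpolation=cv2.INTER_CUBIC)]))
E
```

```text
19.6083
gap 0.09850528587458571 F 58.98983895778656
gap lifted 0.09915049393840573 force [-0.2  0.1 -2.7]
seat stop True [585.   14.2 108.4] origin z ~ 10.4 [-0.7  0.9  4.8]
28.825
gap 0.09425036680248419 F 58.85325372219086
gap lifted 0.09388056197025817 force [ 0.5 -0.  -2.1]
seat stop True [590.5 174.6  96.4] origin z ~ 10.4 [ 0.1 -0.5  4.4]
38.1583
40.1667
42.2833
```

View pics/j2.png

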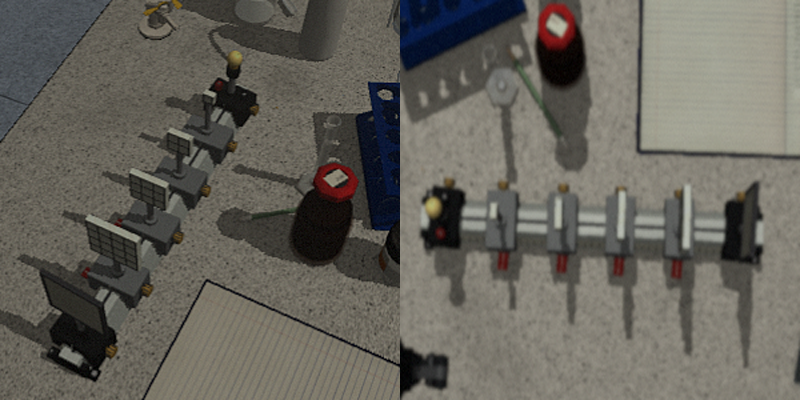

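All four plates stand on the rail in size order from the lamp, at the pointers (right half: 503, 563, 620 and 679, row 222), and the cylinder is standing. I'll check the numbers before handing in.

```bash
sed 's/{n}0.npz/end_{n}.npz/' meas.py > m3.py; python3 m3.py | grep -E "hi|red .*5[345][0-9]\."
```

```text
red [271.  268.6] 22 [547.5 177.6   5. ] [546.9 177.6   3.5]
red [313.1 269.4] 17 [546.4  99.2   5. ] [547.   99.3   4.4]
hi [411. 244.] 509 z [ 72. 151.] rect [583.6 -65.5] [ 6.8 76.5] 84.3
hi [363. 242.] 359 z [ 84. 146.] rect [585.4  16.6] [ 9.7 63.7] 88.6
hi [315. 240.] 189 z [ 89. 137.] rect [587.8  97.2] [ 9.5 47. ] 88.1
hi [177. 235.] 166 z [ 56. 124.] rect [596.3 334.4] [19.4 19.4] 63.9
hi [269. 238.] 143 z [ 53. 129.] rect [590.9 176.5] [ 9.2 32.1] 87.7
hi [221. 238.] 93 z [ 51. 121.] rect [593.1 258.8] [15.3  9.7] 2.0
red [399.   34.8] 138 [499.2 737.3   5. ] [558.4 545.3 141.5]
red [536.9  49.9] 18 [807.1 815.4   5. ] [806.  614.4 139.7]
red [578.5  82.1] 147 [913.2 741.6   5. ] [896.9 547.  141.7]
hi [375. 133.] 284 z [ 52. 123.] rect [597.3 330.5] [17.4 18.7] 62.6
hi [355. 161.] 207 z [ 51. 120.] rect [591.5 254.6] [10.6 16.5] 87.3
hi [334. 190.] 420 z [ 51. 128.] rect [589.4 171.9] [10.6 32. ] 87.8
hi [311. 224.] 725 z [ 54. 136.] rect [586.3  92.7] [11.3 48.2] 85.2
hi [285. 263.] 1150 z [ 62. 144.] rect [583.2  12.4] [10.9 64.6] 87.6
hi [256. 308.] 1225 z [ 73. 150.] rect [580.8 -69.6] [ 7.2 76.7] 83.9
```

```bash
python3 -c "
from station import robot
print(robot.sign_off())"
```

```text
the job is handed in; nothing more can be done
None
```

I stood the four plates on the rail, smallest at the lamp to largest farthest away, and handed the job in at about 42 s. In the final pictures each is seated, square to the rail and about 1 mm from its pointer, and the cylinder is standing untouched; no verdict came back.

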